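Present the taster dish over its trivet

ROBOT

A 6-joint arm with a two-finger parallel gripper is mounted at the origin on the work surface. World frame = base frame: x ahead of the robot, y to its left, z up, the work surface at z = 0. Lengths are in m, angles in rad, forces in N, time in s.
With the tool pointing down it reaches from about 0.425 to 0.95 m from the base axis. Payload 3.5 kg.
Tool frame: the origin (TCP) lies at the very end of the fingers, on their centre line; the grasp point (between the pads) lies ctrl.grip_point_offset behind it (ctrl.grip_point_offset is the distance from the TCP to the grasp point, in m); z points along the fingers, y is the direction in which the jaws open and shut (so a half turn about z gives the same grasp; the last joint's range is limited). The gripper opens to 85 mm and grips with 20 to 120 N. Pads are 22 mm wide; open, the fingers measure 114 mm over their backs; the gripper's body (76 mm by 85 mm) begins 54 mm behind the grasp point. The pads swing forward as they close: fully open they stand 13 mm farther back than shut.
Start: joints at [1.056, 0.286, 1.577, -0, 1.279, -0.15], TCP at [0.241, 0.631, 0.231] pointing down, gripper open.
Joint ranges: [-2.77, 2.77], [-0.9, 2.22], [0.21, 2.48], [-1.53, 4.67], [0.24, 2.81], [-2.84, 2.84]. Speed limits (rad/s): [2.79, 2.79, 3.14, 3.14, 3.14, 3.14].

INTERFACE

Orientations are given as a unit quaternion [x, y, z, w].
In Python, from plant import telemetry, imaging, ticket, finder, ctrl gives the robot as it stands. The module is installed in compiled form; this text tells all that it offers.
- The arm moves only by the shell command python3 -m crank 'ROWS' [FORCE]. ROWS is JSON, a list of rows, each a list of 7 numbers: the shift along the tool's x, y, z scaled (see below), then the turn, a rotation vector about the tool's x, y, z scaled (see below), then the opening, from 0 (shut) to 1 (fully open). A call has 1 to 12 rows; each row is the pose to reach, as a shift and turn from the pose commanded when the call began, along the tool's axes at that moment; what a row does not reach only later rows make up. The controller multiplies each number of a shift by 0.15 m and each number of a turn by 90 degrees. A row lasts 1/10 s, in which the tool goes at most 50 mm and 8.59 degrees, less where a joint would pass 70% of its speed; a pose out of reach is approached as far as the arm can. A call with a number of a shift or a turn outside -1 to 1 is refused whole. A call with a gripper value outside its range is refused whole. The fingers move at their own pace and stop on an object; FORCE is the grip in N (left out, the last holds). Time passes only in rows, so rows that repeat a pose let the fingers close. It gives the time, the measured TCP pose, the force and the opening at its end, in the units of the state.
- telemetry.get_state(): the state, without advancing time (a new reading comes with each control period).
- imaging.read_camera(name): name is "side" or "top" or "wrist"; returns a dict with "pixels" (384x512x3 uint8, red, green, blue), "vfov" (degrees; the focal length in pixels is half the picture's height over the tangent of half this angle, whatever the lens; pixels are square), "cx", "cy" (the principal point, pixels), "rvec" (rotation vector, rad) and "tvec" (3), from world to camera coordinates, as OpenCV has them. Camera axes: x right, y down, z forward; pixel columns grow to the right and rows downward; lengths in m; the calibration is good to about 2 mm. A picture is of the moment at which its call begins. There is no depth.
- ticket.sign_off(): hands the job in, once; it reports no verdict.
Trained networks look in a picture, given as the dict that the camera call returned (one of the last four; its "shot" number tells which), for a name from the list of things; names that differ only in an ending like _2 or _b are one class to them, and where a whole thing is asked for, a point or a joint stands for the part that bears it (a point fixed in the world has none). Each returns a list of dicts, best first, with "confidence" (0 to 1); they miss things now and then, are a little off and sometimes report something else, mostly with a low value. They report only what shows in the picture. A call takes as long as a camera call. They do not tell look-alikes from the thing itself.
- finder.masks_of(label, picture): "pixels" (384x512 bool, what is visible of it) and "extent" ([left, top, right, bottom] in pixels, round what is visible of it).
- finder.pinpoint(label, picture): "location" ([row, column] in pixels: a listed point, or the origin of a listed thing).
The state is a dict: "time": time; "qpos": joint angles; "dq": joint speeds; "joint_efforts": joint torques, N m; "eef_pos": TCP position; "tcp_rot": TCP orientation; "contact_force": force on the tool from outside, world axes, zero at the start; "wrist_torque": the same for the moment, N m; "opening": opening from 0.0 (shut) to 1.0 (fully open).
Only numpy, scipy, OpenCV 4.12 (cv2) and the standard library are available. Lean on these libraries where they do the work, as an engineer would, in place of code of your own. Each camera call takes 0.05 s, during which the arm holds its last target.

TASK

Set the wooden ring trivet on the serving board midway between the two spice jars and let go of it. Then lift the steel dish with the walnut in it by its arched handle and, once it is up, turn it about a quarter turn so that its flat tab points straight across the board's width, away from you to the customer; keep the dish level and the walnut in the middle of it all the while. Finish still holding the dish level and still, centred a few centimetres above the trivet and touching nothing, with the jars, tea glass and bowl left where they were.

Things in the scene. Friction and masses are not known exactly. Their poses are not given: they have to be found in the camera images.
- board: fixed flat wooden serving board, 140 mm (its x) by 360 mm (its y) by 10 mm thick, lying on the counter. Origin: centre of its underside. Its +x axis points across its width away from the robot, to the customer; the jars stand on it along its y axis.
- board_mid (a point): centre of the serving board's top face, 10 mm above the counter, exactly midway between the two jars
- jar_left: loose round amber spice jar with steel cap, 60 mm diameter, 85 mm tall, on the board 140 mm from its centre towards the board's +y (robot's left). Origin: centre of its underside. Leave alone.
- jar_right: the same kind of jar, on the board 140 mm from its centre towards -y (robot's right). Origin: centre of its underside. Leave alone.
- trivet: loose dark wooden ring trivet, 100 mm outer and 76 mm inner diameter (the rim is 12 mm thick radially), 20 mm high, about 0.12 kg, lying flat on the counter; can be pinched across its rim from above. Origin: centre of the ring at its underside; z up.
- dish: loose round steel dish, 136 mm across, edge 22 mm high, about 0.26 kg. Flat floor of 20 mm diameter 8 mm above the underside, then sides rising at 7 degrees. Origin: centre of its underside; +z up, +x towards its flat tab, which reaches 106 mm from the centre and at the start points to the robot's right. A handle of 6 mm bar arches over it in its y-z plane, with a grip block at the top.
- dish_grip (a point): centre of the dish's upright wooden grip block, on the dish's axis, 122 mm above its underside. The block is 12 mm thick (dish's x) by 34 mm wide (y) by 36 mm tall (z), its top 140 mm above the underside; pinch it across the 12 mm
- dish_tab (a point): top of the dish's flat tab (36 mm wide, 5 mm thick), 95 mm from the dish's axis along its +x
- walnut: loose walnut, a ball of 36 mm diameter, about 16 g, resting near the middle of the dish and free to roll. Its origin and axes turn with it as it rolls.
- walnut_center (a point): centre of the walnut, 26 mm above the dish's underside when it rests in the middle
- tea_glass: tea glass standing on the counter, 85 mm tall, 56 mm across. Origin: centre of its underside. Leave alone.
- bowl: small white bowl on the counter, 80 mm across, 36 mm high. Origin: centre of its underside. Leave alone.
Things that resemble listed ones, but are neither listed nor needed, are in the scene too. There is more than one size of the trivet; the job needs the smallest.

How it is judged:
On the way, in this order (a step that is already met when the one before it is completed fails the run):
1. the trivet stands flat on the board midway between the jars (within 15 mm), let go (horizontal distance between trivet and board_mid below 0.015 m and height (world z) of trivet between 0.006 and 0.015 m and angle between trivet's own z axis and vertical below 0.06 rad and contact force between the fingers and trivet below 0.05 N and linear speed of trivet below 0.02 m/s), for 0.2 s.
2. the dish is lifted clear by the gripper, not yet turned, walnut in the middle (height (world z) of dish above 0.02 m and angle between the x axis of dish and the x axis of board, either way round above 0.8 rad and contact force between the fingers and dish above 1 N and horizontal distance between walnut_center and dish below 0.03 m), for 0.1 s.
At the end, for the whole second after the job is handed in: Trivet flat on the board, released, within 15 mm of midway between the jars. Gripper holds the dish level (0.07 rad) and still, within 20 mm of the trivet's axis, underside 45-120 mm above the counter, tab to the customer (0.15 rad), touching nothing else; walnut within 15 mm of its centre (all of step 1 and horizontal distance between dish and trivet below 0.02 m and height (world z) of dish between 0.045 and 0.12 m and angle between the x axis of dish and the x axis of board, either way round below 0.15 rad and x of dish_tab in the frame of board above 0.05 m and angle between dish's own z axis and vertical below 0.07 rad and linear speed of dish below 0.03 m/s and angular speed of dish below 0.15 rad/s and horizontal distance between walnut_center and dish below 0.015 m and height (world z) of walnut_center above 0.06 m and contact force between walnut and dish above 0.02 N and contact force between the fingers and dish above 2 N and contact force between the fingers and walnut below 0.05 N and contact force between dish and trivet below 0.05 N and contact force between dish and jar_left below 0.05 N and contact force between dish and jar_right below 0.05 N); the arm keeps its last pose, push and grip.
It fails at once if the walnut rolls more than 35 mm from the dish's centre or out of it (not (horizontal distance between walnut_center and dish below 0.035 m)).
It fails at once if the dish tips more than 0.2 rad (angle between dish's own z axis and vertical above 0.2 rad).
It fails at once if a jar is moved more than 20 mm or tipped over (distance of any of jar_left, jar_right from where it was at the start of the episode above 0.02 m or angle between any of jar_left, jar_right's own z axis and vertical above 0.3 rad).
It fails at once if the tea glass or bowl is moved more than 20 mm or tipped over (distance of any of tea_glass, bowl from where it was at the start of the episode above 0.02 m or angle between any of tea_glass, bowl's own z axis and vertical above 0.3 rad).
It also fails if it takes over 72 s, if anything falls off the work surface, if the arm or the gripper's body presses on something with over 40 N, if the wrist force passes 120 N, or if a joint passes its speed limit or range.

## Working session

There is one attempt and no reset: what is moved stays moved. The work goes in short steps, Python scripts to look and compute and a shell command to move; the robot and the scene stay as the last step left them, time stands still between calls to the robot, and variables do not carry over. Pictures are saved under pics/ and viewed, and the job is handed in when it is done.

```bash
mkdir -p pics; ls
python3 - <<'E'
from plant import telemetry, imaging, ticket, finder, ctrl
import cv2,pickle
print(telemetry.get_state(), ctrl.grip_point_offset)
D={}
for n in ["side","top","wrist"]:
    p=imaging.read_camera(n); D[n]=p
    cv2.imwrite(f"pics/{n}0.png",p["pixels"][:,:,::-1])
    print(n,{k:v for k,v in p.items() if k!="pixels"})
    if n!="wrist":
        for l in ["board","jar_left","trivet","dish","dish_grip","dish_tab","walnut","tea_glass","bowl"]:
            for f in ([finder.pinpoint]):
                r=f(l,p); print(n,l,[(round(float(q["confidence"]),2),[round(float(v)) for v in q["location"]]) for q in r])
pickle.dump(D,open("d0.pkl","wb"))
E
```

```text
pics
{'time': 0.0, 'qpos': array([ 1.05604057e+00,  2.87163674e-01,  1.57816776e+00, -4.39608231e-06,
        1.27858063e+00, -1.49998474e-01]), 'dq': array([-0.00034493, -0.00164968,  0.00083567, -0.00024505, -0.00072731,
        0.00071109]), 'joint_efforts': array([-1.29203654e-04, -4.05974507e+01, -2.92625803e+01, -2.10748958e-04,
        5.91524920e-03,  2.36068658e-06]), 'eef_pos': array([0.24043731, 0.63003184, 0.2299535 ]), 'tcp_rot': array([ 1.81368531e-01,  9.83414516e-01, -1.09692180e-03, -3.76412853e-04]), 'contact_force': array([-0.49657791,  0.69045487,  0.43611561]), 'wrist_torque': array([-0.03479019,  0.01807745, -0.00311095]), 'opening': 1.0002036135355021} 0.0187
side {'vfov': 52.49493845653949, 'cx': 257.8754947257749, 'cy': 193.62377636439376, 'rvec': array([ 0.49580277, -2.79062901,  1.0326584 ]), 'tvec': array([0.5023257 , 0.21867003, 1.03613343]), 'shot': 1}
side board [(0.86, [282, 230])]
side jar_left [(0.71, [151, 295])]
side trivet [(0.95, [188, 346]), (0.84, [200, 265]), (0.62, [258, 314]), (0.5, [128, 296])]
side dish [(0.98, [157, 291]), (0.31, [139, 30
[... 338 characters left out ...]
': 196.17096268484053, 'rvec': array([ 2.15358987, -2.19410601,  0.13562421]), 'tvec': array([0.00334846, 0.5521612 , 1.27728414]), 'shot': 2}
top board [(0.96, [204, 189])]
top jar_left [(0.72, [200, 144])]
top trivet [(0.87, [202, 272]), (0.83, [267, 315]), (0.57, [257, 233])]
top dish [(0.78, [207, 336])]
top dish_grip [(0.85, [200, 343])]
top dish_tab [(0.78, [213, 366])]
top walnut [(0.39, [205, 339])]
top tea_glass [(0.84, [144, 324]), (0.4, [200, 144])]
top bowl [(0.97, [144, 258])]
wrist {'vfov': 69.9100950140953, 'cx': 252.0882784731408, 'cy': 185.1173142061368, 'rvec': array([-2.3623835 , -1.62859198, -0.26013514]), 'tvec': array([-0.67485296, -0.04176801,  0.3812532 ]), 'shot': 3}
```

View pics/side0.png

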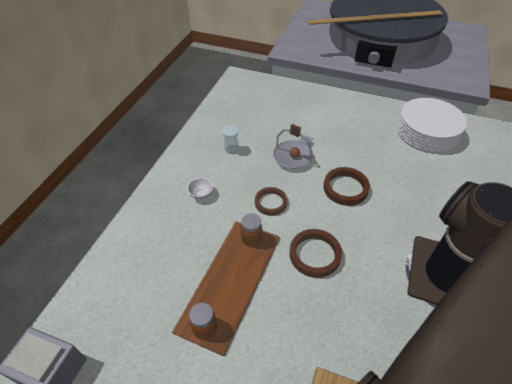

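View pics/top0.png

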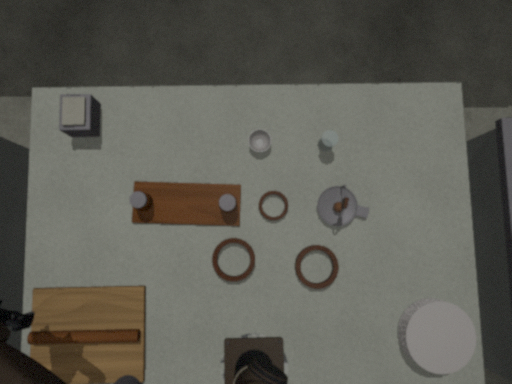

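View pics/wrist0.png

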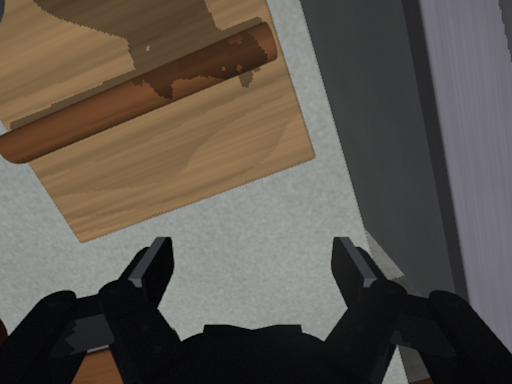

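The top view shows three dark rings, at (col 273, row 206), (233, 260) and (316, 267). The first is about 30 px across, which is about 100 mm at this range; the other two are about 43 px. So the one at (273, 206), between the board and the dish, fits. I'll confirm it in a crop while measuring everything else.

```bash
cat > h.py <<'E'
import numpy as np, cv2
def K(p):
    f=p["pixels"].shape[0]/2/np.tan(np.radians(p["vfov"]/2))
    return np.array([[f,0,p["cx"]],[0,f,p["cy"]],[0,0,1]])
def ray(p,rc):
    R=cv2.Rodrigues(np.array(p["rvec"]))[0]; t=np.array(p["tvec"])
    d=np.linalg.inv(K(p))@np.array([rc[1],rc[0],1.]); return -R.T@t, R.T@d
def onz(p,rc,z):
    o,d=ray(p,rc); return o+d*(z-o[2])/d[2]
def tri(a,ra,b,rb):
    o1,d1=ray(a,ra);o2,d2=ray(b,rb);d1/=np.linalg.norm(d1);d2/=np.linalg.norm(d2)
    s=np.linalg.lstsq(np.c_[d1,-d2],o2-o1,rcond=None)[0]
    x,y=o1+s[0]*d1,o2+s[1]*d2
    return (x+y)/2,np.linalg.norm(x-y)
def proj(p,X):
    return cv2.projectPoints(np.array(X,float).reshape(-1,3),np.array(p["rvec"]),np.array(p["tvec"]),K(p),None)[0].reshape(-1,2)
def maskpts(m,p,z):
    c=max(cv2.findContours(m.astype(np.uint8),cv2.RETR_EXTERNAL,cv2.CHAIN_APPROX_NONE)[0],key=len)[:,0]
    return np.array([onz(p,(r,cc),z)[:2] for cc,r in c])
E
python3 - <<'E'
from plant import telemetry, imaging, ticket, finder, ctrl
from h import *
import pickle
D=pickle.load(open("d0.pkl","rb"))
np.set_printoptions(precision=4,suppress=True)
# reported origins on planes
T=imaging.read_camera("top");S=imaging.read_camera("side")
for n,p in (("top",T),("side",S)):
    for l,z in (("board",0),("jar_left",.01),("trivet",0),("dish",0),("tea_glass",0),("bowl",0),("dish_grip",.122),("dish_tab",.02),("walnut",.026)):
        for q in finder.pinpoint(l,p):
            print(n,l,round(float(q["confidence"]),2),onz(p,q["location"],z)[:2])
    for q in finder.masks_of("trivet",p):
        P=maskpts(q["pixels"],p,.01).astype(np.float32); c,r=cv2.minEnclosingCircle(P); print(n,"trivet mask",round(float(q["confidence"]),2),np.array(c),r,q["extent"])
    for q in finder.masks_of("board",p)[:2]:
        P=maskpts(q["pixels"],p,.01).astype(np.float32); print(n,"board rect",cv2.minAreaRect(P))
    for q in finder.masks_of("dish",p)[:1]: print(n,"dish ext",q["extent"])
im=T["pixels"][:,:,::-1]
cv2.imwrite("pics/crop1.png",cv2.resize(im[120:290,120:390],None,fx=2.9,fy=2.9,interpolation=cv2.INTER_CUBIC))
im=S["pixels"][:,:,::-1]
cv2.imwrite("pics/crop2.png",cv2.resize(im[110:360,170:380],None,fx=2.4,fy=2.4,interpolation=cv2.INTER_CUBIC))
E
```

```text
top board 0.95 [0.5183 0.2125]
top board 0.66 [ 0.509  -0.2954]
top jar_left 0.68 [0.5418 0.3519]
top jar_left 0.18 [ 0.4972 -0.3835]
top trivet 0.85 [0.346  0.0679]
top trivet 0.84 [ 0.32   -0.2099]
top trivet 0.65 [ 0.533  -0.0773]
top dish 0.77 [ 0.5112 -0.2857]
top tea_glass 0.6 [ 0.7219 -0.2473]
top bowl 0.61 [ 0.732  -0.0284]
top dish_grip 0.59 [ 0.5151 -0.2912]
top dish_tab 0.86 [ 0.4904 -0.3872]
top dish_tab 0.67 [ 0.5115 -0.2919]
top walnut 0.65 [ 0.5094 -0.2888]
top trivet mask 0.87 [ 0.5224 -0.0756] 0.05079632252454758 [258.0, 191.0, 285.8, 220.4]
top trivet mask 0.86 [0.3449 0.0624] 0.07209183275699615 [211.0, 238.5, 255.0, 284.1]
top trivet mask 0.56 [ 0.3167 -0.211 ] 0.07349538803100586 [293.5, 245.9, 336.9, 291.6]
top board rect ((0.5338310599327087, 0.21586032211780548), (0.3586709797382355, 0.1416405886411667), 86.78559875488281)
top dish ext [317.4, 187.5, 370.1, 227.6]
side board 0.91 [0.5289 0.2057]
side jar_left 0.95 [0.549  0.3529]
side trivet 0.85 [ 0.3165 -0.2223]
side trivet 0.79 [0.3444 0.0665]
side trivet 0.74 [ 0.5338 -0.073 ]
side dish 0.89 [ 0.5163 -0.299 ]
side tea_glass 0.57 [ 0.7352 -0.2697]
side bowl 0.78 [ 0.74   -0.0487]
side dish_grip 0.65 [ 0.5298 -0.2962]
side dish_tab 0.77 [ 0.4847 -0.3782]
side walnut 0.41 [ 0.4992 -0.2733]
side trivet mask 0.82 [ 0.3178 -0.2202] 0.08386214822530746 [323.2, 166.3, 370.8, 207.6]
side trivet mask 0.72 [0.3459 0.0547] 0.07986769080162048 [291.8, 230.6, 340.1, 277.9]
side trivet mask 0.64 [ 0.5233 -0.0778] 0.05790730565786362 [250.2, 187.5, 287.9, 216.0]
side board rect ((0.5346896648406982, 0.21571284532546997), (0.36367663741111755, 0.14531171321868896), 86.68745422363281)
side dish ext [272.1, 122.6, 311.0, 167.5]
```

View pics/crop1.png

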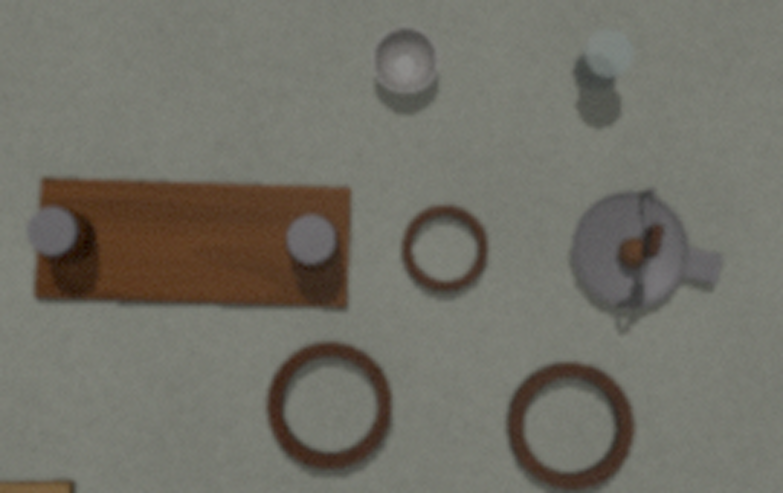

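View pics/crop2.png

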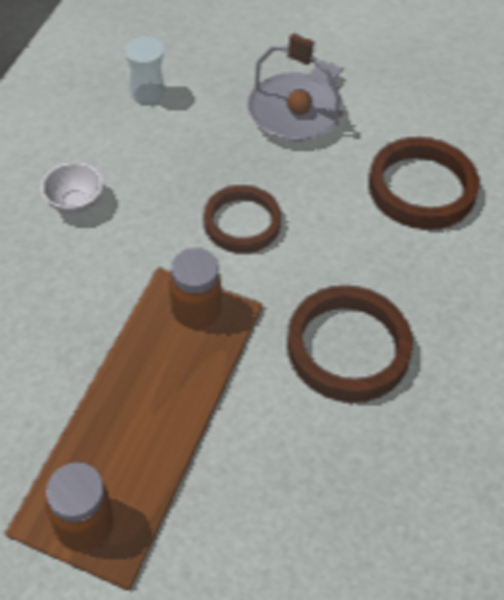

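The crop confirms it: the ring at (273, 206) measures 51 mm in radius, so it is the 100 mm one. The others are about 72 mm in radius. The board centre is about (0.534, 0.216), yawed about -3.2°, which agrees with where the jars stand. I'm moving towards the trivet now.

```bash
python3 -m crank '[[-0.5,-0.5,0,0,0,0,1],[-1,-1,0,0,0,0,1],[-1,-1,0,0,0,0,1],[-1,-1,0,0,0,0,1],[-1,-1,0,0,0,0,1]]' 60
python3 -m crank '[[-1,-1,0,0,0,0,1],[-1,-1,0,0,0,0,1],[-1,-1,0,0,0,0,1],[-1,-1,0,0,0,0,1],[-1,-1,0,0,0,0,1]]'
python3 -m crank '[[-1,-1,0,0,0,0.1,1],[-1,-1,0,0,0,0.2,1],[-1,-1,0,0,0,0.3,1],[-1,-1,0,0,0,0.4,1],[-1,-1,0,0,0,0.5,1],[-1,-1,0,0,0,0.6,1],[-1,-1,0,0,0,0.7,1],[-1,-1,0,0,0,0.8,1],[-1,-1,0,0,0,0.803,1],[-1,-1,0,0,0,0.803,1]]'
python3 - <<'E'
from plant import telemetry, imaging, finder
from h import *
from scipy.spatial.transform import Rotation as R
np.set_printoptions(precision=4,suppress=True)
s=telemetry.get_state(); M=R.from_quat(s["tcp_rot"]).as_matrix()
print(s["time"],s["eef_pos"],M,s["qpos"])
p=imaging.read_camera("wrist"); cv2.imwrite("pics/w1.png",p["pixels"][:,:,::-1])
for q in finder.masks_of("trivet",p):
    P=maskpts(q["pixels"],p,.01).astype(np.float32); print(cv2.minEnclosingCircle(P),q["extent"],q["confidence"])
T=imaging.read_camera("top");cv2.imwrite("pics/t1.png",T["pixels"][:,:,::-1])
E
```

```text
time: 2.85
eef_pos: [0.3287, 0.4336, 0.2313]
tcp_rot: [0.183, 0.983, -0.001, 0.0]
contact_force: [-0.3, 0.9, 1.5]
opening: 1.004
time: 3.35
eef_pos: [0.4156, 0.2404, 0.2318]
tcp_rot: [0.184, 0.983, -0.0, 0.001]
contact_force: [-0.3, -0.2, -0.8]
opening: 0.998
time: 4.35
eef_pos: [0.5009, 0.0506, 0.2314]
tcp_rot: [0.726, 0.688, 0.0, -0.0]
contact_force: [-0.1, 0.3, -0.2]
opening: 0.999
4.35 [0.5009 0.0506 0.2314] [[ 0.0542  0.9985  0.0002]
 [ 0.9985 -0.0542  0.0006]
 [ 0.0006  0.0002 -1.    ]] [-0.1015 -0.0984  1.9907  0.0006  1.2492 -0.0474]
((0.34310299158096313, 0.057593557983636856), 0.07763196527957916) [79.0, 103.2, 191.9, 207.7] 0.87
((0.5252273678779602, -0.07820677012205124), 0.055019449442625046) [239.3, 210.8, 307.1, 274.5] 0.66
((0.361293226480484, -0.20537391304969788), 0.05671651288866997) [160.7, 284.3, 196.2, 342.6] 0.64
```

View pics/w1.png

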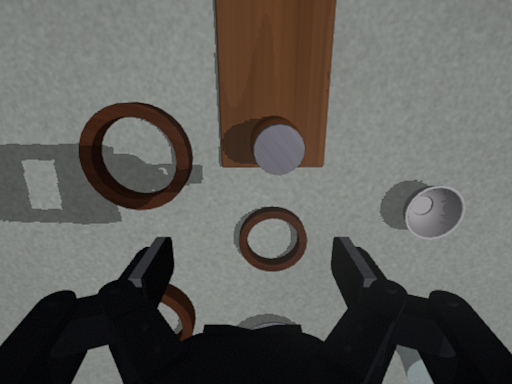

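The wrist view shows the small ring at (272, 239). All views agree on about (0.524, -0.077). I'll descend onto its far rim.

```bash
python3 -m crank '[[-0.3,0.2,0,0,0,0,0.8],[-0.6,0.4,0.1,0,0,0,0.6],[-0.841,0.494,0.4,0,0,0,0.6],[-0.841,0.494,0.7,0,0,0,0.6],[-0.841,0.494,1,0,0,0,0.6],[-0.841,0.494,1,0,0,0,0.6],[-0.841,0.494,1,0,0,0,0.6]]' 60
python3 - <<'E'
from plant import telemetry, imaging, finder
from h import *
s=telemetry.get_state(); print(s["eef_pos"])
p=imaging.read_camera("wrist"); cv2.imwrite("pics/w2.png",p["pixels"][:,:,::-1])
for q in finder.masks_of("trivet",p)[:3]:
    P=maskpts(q["pixels"],p,.02).astype(np.float32); print(cv2.minEnclosingCircle(P),q["extent"],q["confidence"])
print(proj(p,[[.524+.05*np.cos(a),-.077+.05*np.sin(a),.02] for a in np.arange(4)*np.pi/2]))
E
```

```text
time: 5.2
eef_pos: [0.5669, -0.0799, 0.0805]
tcp_rot: [0.726, 0.687, -0.001, -0.001]
contact_force: [0.1, -0.2, 1.1]
opening: 0.598
[ 0.56686472 -0.07988391  0.08046927]
((0.524865448474884, -0.07362329214811325), 0.05110236257314682) [136.5, 135.2, 260.4, 252.9] 0.75
((0.36351823806762695, -0.16429924964904785), 0.03824610263109207) [1.4, 268.5, 79.6, 369.5] 0.73
((0.4086911678314209, 0.030313780531287193), 0.041060298681259155) [0.2, 1.6, 40.1, 116.1] 0.66
[[260.92416719 196.43878716]
 [190.55021143 136.56644142]
 [136.13745413 202.6100247 ]
 [204.95386915 254.19405282]]
```

View pics/w2.png

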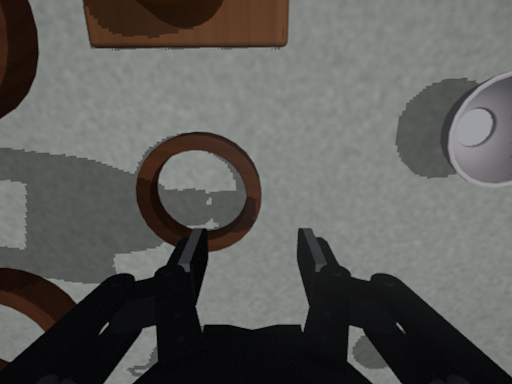

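The predicted outline matches the ring to about 1.5 px, so I'm descending and pinching.

```bash
python3 -m crank '[[0,0,0.2,0,0,0,0.6],[0,0,0.4,0,0,0,0.6],[0,0,0.5,0,0,0,0.6],[0,0,0.5,0,0,0,0.6],[0,0,0.5,0,0,0,0.4],[0,0,0.5,0,0,0,0.1],[0,0,0.5,0,0,0,0],[0,0,0.5,0,0,0,0],[0,0,0.5,0,0,0,0],[0,0,0.5,0,0,0,0]]' 60
python3 -m crank '[[0,0,-0.1,0,0,0,0],[0,0,-0.3,0,0,0,0],[0,0,-0.5,0,0,0,0],[0,0,-0.6,0,0,0,0],[0,0,-0.6,0,0,0,0]]'
python3 - <<'E'
from plant import imaging
import cv2
p=imaging.read_camera("wrist"); cv2.imwrite("pics/w3.png",p["pixels"][:,:,::-1])
p=imaging.read_camera("side"); cv2.imwrite("pics/s3.png",p["pixels"][:,:,::-1])
E
```

```text
time: 6.3
eef_pos: [0.5694, -0.0808, 0.0086]
tcp_rot: [0.726, 0.687, 0.001, 0.002]
contact_force: [-0.2, 1.0, 6.2]
opening: 0.118
time: 6.8
eef_pos: [0.5695, -0.081, 0.0995]
tcp_rot: [0.726, 0.687, 0.001, 0.003]
contact_force: [-0.1, -1.2, -0.3]
opening: 0.115
```

View pics/w3.png

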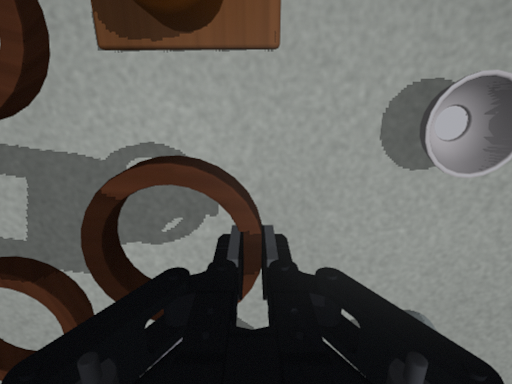

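View pics/s3.png

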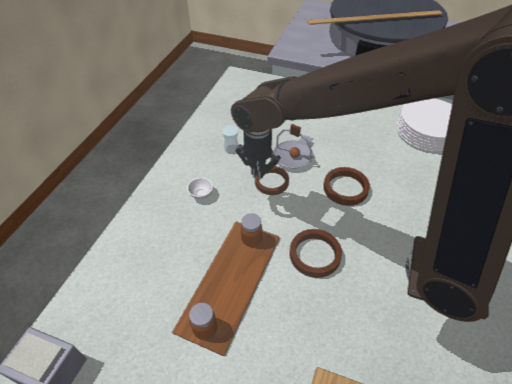

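The trivet is held and lifted. I'll measure how it sits in the hand and refine the board centre.

```bash
python3 -m crank '[[0,0,-0.2,0,0,0,0],[0,0,-0.4,0,0,0,0],[0,0,-0.4,0,0,0,0],[0,0,-0.4,0,0,0,0]]'
python3 - <<'E'
from plant import telemetry, imaging, finder
from h import *
import pickle
s=telemetry.get_state(); print(s["eef_pos"])
for n in ("wrist","top"):
    p=imaging.read_camera(n); e=s["eef_pos"]
    for q in finder.masks_of("trivet",p)[:4]:
        P=maskpts(q["pixels"],p,e[2]+.012).astype(np.float32); c,r=cv2.minEnclosingCircle(P); print(n,np.array(c)-e[:2],r,q["extent"],q["confidence"])
D=pickle.load(open("d0.pkl","rb"))
# board & jars from first pictures: jar cap centres
for n in ("top","side"):
    p=D[n]; g=cv2.cvtColor(p["pixels"],cv2.COLOR_RGB2HSV)
    c=np.array([.534,.2157]);y=np.array([.056,.9984]);x=np.array([.9984,-.056])
    out=p["pixels"][:,:,::-1].copy(); out=cv2.resize(out,None,fx=4,fy=4,interpolation=cv2.INTER_CUBIC)
    B=[np.r_[c+a*.07*x+b*.18*y,.01] for a,b in((1,1),(1,-1),(-1,-1),(-1,1))]
    cv2.polylines(out,[np.int32(4*proj(p,B)+2)],True,(0,255,0),1)
    for sg in(1,-1):
        for z in (.01,.095):
            C=[np.r_[c+sg*.14*y+.03*np.array([np.cos(a),np.sin(a)]),z] for a in np.linspace(0,6.28,40)]
            cv2.polylines(out,[np.int32(4*proj(p,C)+2)],True,(255,255,0),1)
    r0,c0=(160,115) if n=="top" else (205,165)
    cv2.imwrite(f"pics/bd_{n}.png",out[4*r0:4*r0+ (300 if n=="top" else 600),4*c0:4*c0+540])
E
```

```text
time: 7.3
eef_pos: [0.567, -0.0803, 0.1549]
tcp_rot: [0.726, 0.687, -0.0, -0.001]
contact_force: [-0.7, 0.7, -0.8]
opening: 0.113
[ 0.56699812 -0.08026995  0.15488959]
wrist [-0.04368269  0.00467451] 0.05231470987200737 [82.0, 155.4, 264.1, 322.5] 0.94
wrist [-0.1144064  -0.02017997] 0.0394907146692276 [0.0, 231.3, 116.4, 338.2] 0.92
wrist [-0.09068805  0.09834655] 0.03262875974178314 [1.3, 3.3, 95.9, 117.1] 0.89
top [-0.2383584  -0.10411622] 0.06360422819852829 [294.5, 245.5, 335.4, 288.7] 0.83
top [-0.2126975   0.14036187] 0.06217172369360924 [209.6, 237.3, 242.9, 281.1] 0.8
```

View pics/bd_top.png

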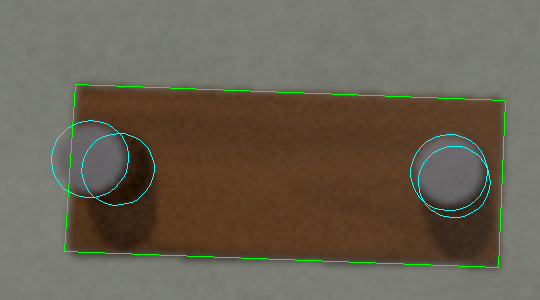

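View pics/bd_side.png

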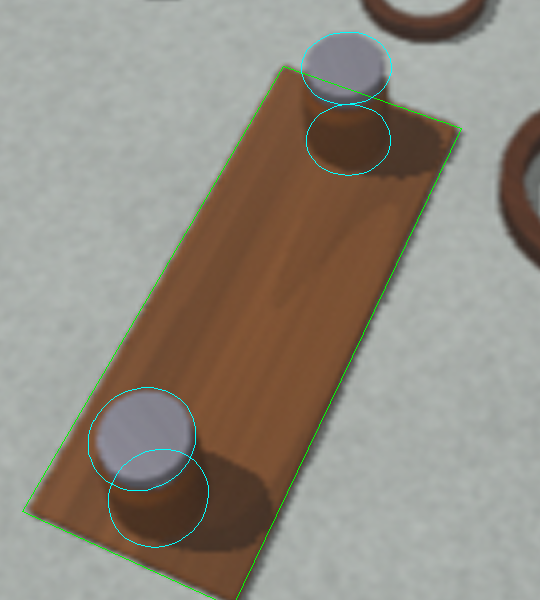

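The board overlay fits to about 2 mm in both views. The trivet's centre is offset (-0.044, +0.004) from the TCP. I'll carry it to the board, passing over jar_right with about 50 mm clearance.

```bash
python3 -m crank '[[0.1,0,0,0,0,0,0],[0.3,0,0,0,0,0,0],[0.5,0,0,0,0,0,0],[0.7,0,0,0,0,0,0],[0.9,-0.01,0,0,0,0,0],[1,-0.02,0,0,0,0,0]]' 
python3 -m crank '[[0.2,0,0,0,0,0,0],[0.4,0,0,0,0,0,0],[0.6,0,0,0,0,0,0],[0.8,-0.02,0,0,0,0,0],[0.947,-0.02,0,0,0,0,0],[0.947,-0.02,0,0,0,0,0],[0.947,-0.02,0.2,0,0,0,0],[0.947,-0.02,0.4,0,0,0,0],[0.947,-0.02,0.5,0,0,0,0],[0.947,-0.02,0.5,0,0,0,0]]'
python3 - <<'E'
from plant import telemetry, imaging, finder
from h import *
s=telemetry.get_state(); print(s["eef_pos"])
p=imaging.read_camera("wrist"); e=s["eef_pos"]
cv2.imwrite("pics/w4.png",p["pixels"][:,:,::-1])
for q in finder.masks_of("trivet",p)[:2]:
        P=maskpts(q["pixels"],p,e[2]+.012).astype(np.float32); c,r=cv2.minEnclosingCircle(P); print(np.array(c),r,q["extent"],q["confidence"])
E
```

```text
time: 8.1
eef_pos: [0.5722, 0.0725, 0.1556]
tcp_rot: [0.726, 0.688, -0.0, -0.001]
contact_force: [0.2, -0.5, -0.7]
opening: 0.113
time: 9.1
eef_pos: [0.5755, 0.2104, 0.078]
tcp_rot: [0.727, 0.687, -0.003, -0.002]
contact_force: [-1.0, 0.4, -1.7]
opening: 0.116
[0.57551343 0.21043044 0.07797877]
[0.5318597  0.21464679] 0.05266812816262245 [82.2, 156.7, 264.4, 323.7] 0.81
[0.44969878 0.17183793] 0.029178038239479065 [1.6, 287.0, 90.7, 381.8] 0.67
```

View pics/w4.png

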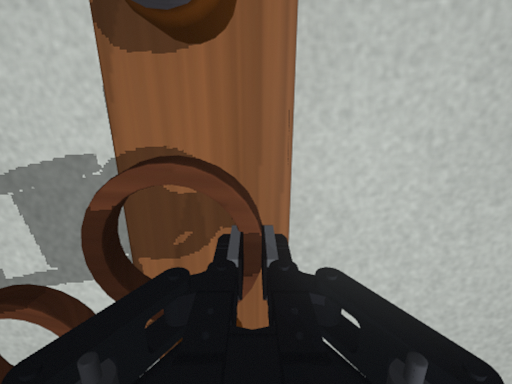

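The trivet's centre is within 2 mm of target. I'm lowering it.

```bash
python3 -m crank '[[0.006,0.01,0.12,0,0,0,0],[0.006,0.01,0.24,0,0,0,0],[0.006,0.01,0.32,0,0,0,0],[0.006,0.01,0.36,0,0,0,0],[0.006,0.01,0.385,0,0,0,0],[0.006,0.01,0.385,0,0,0,0],[0.006,0.01,0.385,0,0,0,0]]'
```

```text
time: 9.9
eef_pos: [0.5799, 0.2125, 0.0243]
tcp_rot: [0.726, 0.687, 0.001, 0.0]
contact_force: [-0.7, -0.9, -0.8]
opening: 0.113
```

```bash
python3 -m crank '[[0,0,0.01,0,0,0,0],[0,0,0.02,0,0,0,0],[0,0,0.02,0,0,0,0],[0,0,0.02,0,0,0,0]]'
```

```text
time: 10.3
eef_pos: [0.5794, 0.2124, 0.0206]
tcp_rot: [0.726, 0.687, 0.0, 0.0]
contact_force: [0.8, -0.3, -1.7]
opening: 0.115
```

```bash
python3 -m crank '[[0,0,0.01,0,0,0,0],[0,0,0.02,0,0,0,0],[0,0,0.02,0,0,0,0]]'
python3 - <<'E'
from plant import telemetry
import time
for i in range(3): print(telemetry.get_state()["contact_force"],telemetry.get_state()["eef_pos"])
E
```

```text
time: 10.6
eef_pos: [0.5796, 0.2123, 0.0186]
tcp_rot: [0.726, 0.687, -0.0, 0.0]
contact_force: [-2.7, -1.2, 3.0]
opening: 0.118
[-2.65780166 -1.19739473  2.97598353] [0.57962045 0.21233717 0.01862032]
[-2.65780166 -1.19739473  2.97598353] [0.57962045 0.21233717 0.01862032]
[-2.65780166 -1.19739473  2.97598353] [0.57962045 0.21233717 0.01862032]
```

It makes contact at z = 0.0186, exactly 10 mm above the pick height. I'm releasing it and rising straight up.

```bash
python3 -m crank '[[0,0,0,0,0,0,0.2],[0,0,0,0,0,0,0.4],[0,0,0,0,0,0,0.6],[0,0,0,0,0,0,0.6],[0,0,0,0,0,0,0.6],[0,0,-0.1,0,0,0,0.6],[0,0,-0.3,0,0,0,0.6],[0,0,-0.6,0,0,0,0.6],[0,0,-0.9,0,0,0,0.6],[0,0,-1,0,0,0,0.6],[0,0,-1,0,0,0,0.6]]'
python3 - <<'E'
from plant import telemetry, imaging, finder
from h import *
import pickle
s=telemetry.get_state(); print(s["eef_pos"],s["qpos"])
p=imaging.read_camera("wrist"); S=imaging.read_camera("side")
cv2.imwrite("pics/w5.png",p["pixels"][:,:,::-1]);cv2.imwrite("pics/s5.png",S["pixels"][:,:,::-1])
for n,q0 in(("w",p),("s",S)):
  for q in finder.masks_of("trivet",q0):
        P=maskpts(q["pixels"],q0,.03).astype(np.float32); c,r=cv2.minEnclosingCircle(P); print(n,np.array(c),r,q["extent"],q["confidence"])
# side: expected outlines
out=cv2.resize(p["pixels"][:,:,::-1],None,fx=1.5,fy=1.5)
for z in(.01,.03):
    C=[[.5335+.05*np.cos(a),.2155+.05*np.sin(a),z] for a in np.linspace(0,6.28,40)]
    cv2.polylines(out,[np.int32(1.5*proj(p,C))],True,(0,255,0),1)
c=np.array([.534,.2157]);y=np.array([.056,.9984]);x=np.array([.9984,-.056])
B=[np.r_[c+a*.07*x+b*.18*y,.01] for a,b in((1,1),(1,-1),(-1,-1),(-1,1))]
cv2.polylines(out,[np.int32(1.5*proj(p,B))],True,(255,255,0),1)
cv2.imwrite("pics/w5o.png",out)
E
```

```text
time: 11.7
eef_pos: [0.5816, 0.2128, 0.1725]
tcp_rot: [0.726, 0.687, 0.004, 0.002]
contact_force: [-0.5, -0.0, -0.1]
opening: 0.599
[0.58161248 0.21284903 0.17249614] [1.87160658e-01 2.14182806e-01 1.77493858e+00 5.01209252e-05
 1.14390413e+00 2.42429371e-01]
w [0.53790468 0.213846  ] 0.05101606994867325 [165.9, 128.7, 256.7, 215.6] 0.85
w [0.35896248 0.06797405] 0.08154331147670746 [15.1, 241.1, 132.9, 328.7] 0.81
w [0.5398671  0.21388362] 0.17509612441062927 [130.2, 0.3, 275.7, 300.1] 0.37
w [0.52405804 0.05756848] 0.057477544993162155 [198.7, 257.8, 241.5, 329.9] 0.33
s [ 0.32225209 -0.20168547] 0.08059273660182953 [326.6, 168.7, 371.0, 204.8] 0.94
s [0.34652331 0.06608867] 0.07565813511610031 [291.6, 230.6, 339.9, 276.3] 0.93
```

View pics/w5o.png

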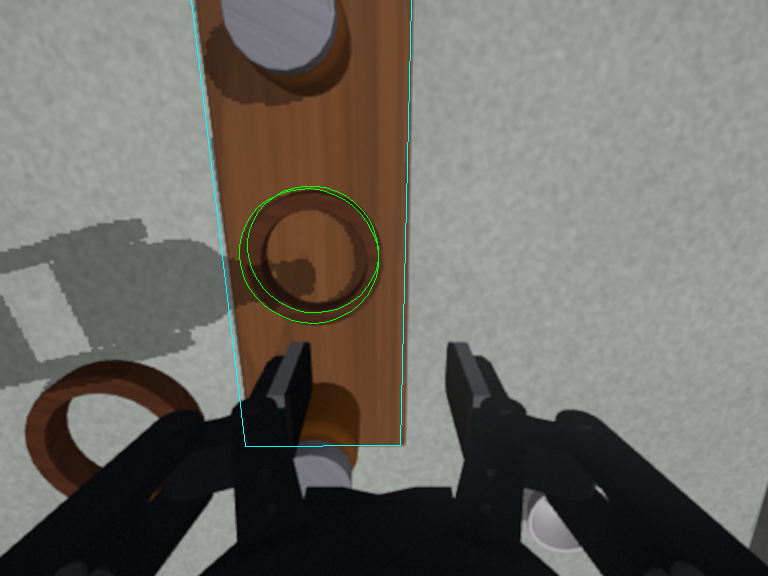

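View pics/s5.png

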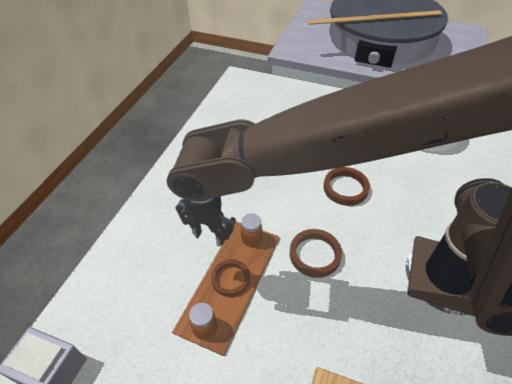

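The trivet sits flat and released, about 4-5 mm from the board's midpoint. On to the dish.

```bash
python3 -m crank '[[-0.1,0,-0.2,0,0,0,0.6],[-0.4,0,-0.4,0,0,0,0.6],[-0.7,-0.1,-0.6,0,0,0,0.6],[-1,-0.1,-0.6,0,0,0,0.6],[-1,-0.1,-0.6,0,0,0,0.6]]'
python3 -m crank '[[-0.3,0,0,0,0,0,0.6],[-0.6,0,0,0,0,0,0.6],[-0.9,-0.1,0,0,0,0,0.6],[-1,-0.1,0,0,0,0,0.6]]'
python3 -m crank '[[-0.3,0,0,0,0,0.09,0.6],[-0.6,0,0,0,0,0.18,0.6],[-0.9,-0.06,0,0,0,0.27,0.6],[-1,-0.06,0,0,0,0.36,0.6],[-1,-0.06,0,0,0,0.45,0.6],[-1,-0.06,0,0,0,0.54,0.6],[-1,-0.06,0,0,0,0.63,0.6],[-1,-0.06,0,0,0,0.72,0.6],[-1,-0.06,0,0,0,0.81,0.6],[-1,-0.06,0,0,0,0.9,0.6],[-1,-0.06,0,0,0,0.95,0.6],[-1,-0.06,0,0,0,1,0.6]]'
python3 - <<'E'
from plant import telemetry, imaging, finder
from h import *
from scipy.spatial.transform import Rotation as R
np.set_printoptions(precision=4,suppress=True)
s=telemetry.get_state(); M=R.from_quat(s["tcp_rot"]).as_matrix(); print(s["eef_pos"],s["qpos"]); print(M)
for n in("wrist","top","side"):
  p=imaging.read_camera(n)
  cv2.imwrite(f"pics/{n}6.png",p["pixels"][:,:,::-1])
  for l,z in (("dish",0),("dish_grip",.122),("dish_tab",.02),("walnut",.026)):
    for q in finder.pinpoint(l,p)[:2]: print(n,l,round(float(q["confidence"]),2),np.round(q["location"]),onz(p,q["location"],z)[:2])
E
```

```text
time: 12.4
eef_pos: [0.5556, 0.0591, 0.2571]
tcp_rot: [0.728, 0.685, -0.001, 0.0]
contact_force: [0.5, 0.5, -0.4]
opening: 0.597
time: 12.8
eef_pos: [0.5308, -0.0879, 0.2548]
tcp_rot: [0.728, 0.686, -0.002, -0.002]
contact_force: [0.7, 0.4, 0.3]
opening: 0.597
time: 14.0
eef_pos: [0.5155, -0.2336, 0.2552]
tcp_rot: [1.0, -0.029, -0.001, -0.001]
contact_force: [-0.2, 1.3, 0.5]
opening: 0.601
[ 0.5155 -0.2336  0.2552] [-0.605   0.0305  1.8213  0.0007  1.2938  1.0235]
[[ 0.9983 -0.0579 -0.0029]
 [-0.0579 -0.9983  0.0028]
 [-0.0031 -0.0027 -1.    ]]
wrist dish 0.87 [150. 284.] [ 0.516 -0.28 ]
wrist dish_grip 0.89 [172. 303.] [ 0.5162 -0.2866]
wrist dish_grip 0.66 [157.  42.] [ 0.5464 -0.0188]
wrist dish_tab 0.85 [165. 360.] [ 0.4922 -0.3849]
wrist walnut 0.81 [154. 293.] [ 0.5153 -0.2903]
top dish_grip 0.62 [204. 344.] [ 0.513  -0.2853]
top dish_grip 0.57 [144. 323.] [ 0.702  -0.2272]
top dish_tab 0.54 [209. 366.] [ 0.5022 -0.3845]
side dish 0.91 [156. 292.] [ 0.5197 -0.2972]
side dish_grip 0.96 [131. 293.] [ 0.5219 -0.2856]
side dish_grip 0.38 [239. 250.] [0.5025 0.1475]
side dish_tab 0.62 [139. 308.] [ 0.4885 -0.3762]
side dish_tab 0.42 [237. 250.] [0.5293 0.0762]
side walnut 0.66 [156. 296.] [ 0.501  -0.2747]
```

View pics/wrist6.png

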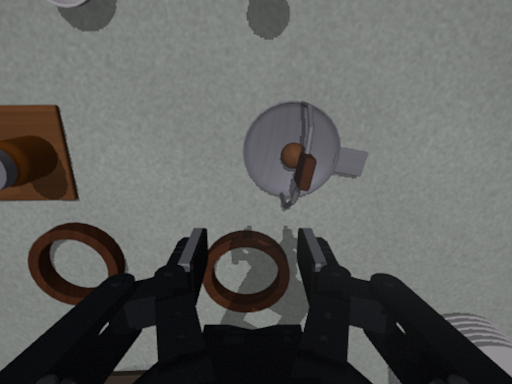

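Wrist view: the dish's disc is at (291, 148), the grip block at (306, 171), the walnut at (293, 155) and the tab at (353, 162). I'll fit the dish pose by overlaying the model.

```bash
cat > fit.py <<'E'
from plant import telemetry, imaging, finder
from h import *
from scipy.optimize import minimize
np.set_printoptions(precision=4,suppress=True)
def model(x,y,yaw,z0=0):
    c,s=np.cos(yaw),np.sin(yaw); Rz=np.array([[c,-s,0],[s,c,0],[0,0,1]])
    a=np.linspace(0,2*np.pi,60)
    rim=np.c_[.068*np.cos(a),.068*np.sin(a),0*a+.022]; base=np.c_[.055*np.cos(a),.055*np.sin(a),0*a]
    tab=np.array([[.066,-.018,.018],[.106,-.018,.018],[.106,.018,.018],[.066,.018,.018]])
    blk=np.array([[sx*.006,sy*.017,.122+sz*.018] for sx in(-1,1) for sy in(-1,1) for sz in(-1,1)])
    return [q@Rz.T+[x,y,z0] for q in(rim,tab,blk)]
def sil(p,prm,k=4):
    im=np.zeros((384*k,512*k),np.uint8)
    m=model(*prm)
    for q in m[:2]: cv2.fillPoly(im,[np.int32(np.round(k*proj(p,q)))],1)
    for q in m[2:]: cv2.fillPoly(im,[cv2.convexHull(np.int32(np.round(k*proj(p,q))))],1)
    return cv2.resize(im.astype(np.float32),(512,384),interpolation=cv2.INTER_AREA)
def draw(p,prm,fn,box,k=5):
    r0,r1,c0,c1=box
    out=cv2.resize(p["pixels"][r0:r1,c0:c1,::-1],None,fx=k,fy=k,interpolation=cv2.INTER_CUBIC)
    m=model(*prm)
    for q,col in zip(m,((0,255,0),(255,255,0),(0,0,255))):
        u=proj(p,q)-[c0,r0]
        u=np.int32(k*u+k/2)
        cv2.polylines(out,[cv2.convexHull(u) if len(q)==8 else u],True,col,1)
    cv2.imwrite(fn,out)
E
python3 - <<'E'
from fit import *
p=imaging.read_camera("wrist")
q=finder.masks_of("dish",p)[0]; m=q["pixels"].astype(np.float32); print(q["extent"],q["confidence"])
w=finder.masks_of("walnut",p)
if w: m=np.maximum(m,w[0]["pixels"])
best=None
for y0 in(-1.75,-1.85,-1.95):
    f=lambda v:np.abs(sil(p,(v[0]*.01,v[1]*.01,v[2]*.1))-m)[:240].sum()
    r=minimize(f,[51.4,-28.8,y0*10],method="Nelder-Mead",options=dict(initial_simplex=[[51.4,-28.8,y0*10],[52.2,-28.8,y0*10],[51.4,-28,y0*10],[51.4,-28.8,y0*10+1.2]],xatol=.01,fatol=.1))
    print(r.x*[.01,.01,.1],r.fun)
    if best is None or r.fun<best.fun: best=r
v=best.x*[.01,.01,.1]; print(v,np.degrees(v[2]))
draw(p,v,"pics/fit1.png",(85,225,225,385))
E
```

```text
[239.1, 102.4, 366.0, 210.2] 0.63
[ 0.5169 -0.2889 -1.8094] 265.125
[ 0.5167 -0.289  -1.8044] 262.6875
[ 0.5168 -0.289  -1.8043] 261.8125
[ 0.5168 -0.289  -1.8043] -103.37624950798902
```

View pics/fit1.png

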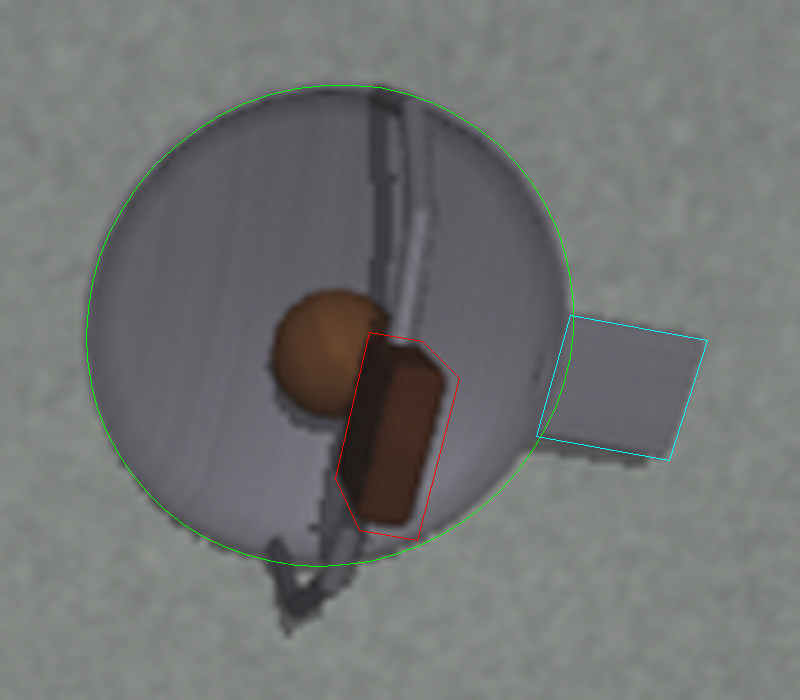

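```bash
python3 -m crank '[[0.03,0.2,0,0,0,0.09,0.6],[0.03,0.368,0.1,0,0,0.112,0.6],[0.03,0.368,0.3,0,0,0.112,0.6],[0.03,0.368,0.5,0,0,0.112,0.6],[0.03,0.368,0.5,0,0,0.112,0.6],[0.03,0.368,0.5,0,0,0.112,0.6]]'
python3 - <<'E'
from fit import *
from scipy.spatial.transform import Rotation as R
s=telemetry.get_state(); M=R.from_quat(s["tcp_rot"]).as_matrix(); e=s["eef_pos"]; print(e,s["qpos"]); print(M, np.degrees(np.arctan2(M[1,1],M[0,1])))
p=imaging.read_camera("wrist")
draw(p,(.5168,-.289,-1.8043),"pics/fit2.png",(0,384,0,512),k=1.5)
for l,z in (("dish_grip",.122),):
    for q in finder.pinpoint(l,p)[:2]: print(l,round(float(q["confidence"]),2),np.round(q["location"]),onz(p,q["location"],z)[:2])
print(proj(p,[[.5168,-.289,.14],[.5168,-.289,.122]]), proj(p,[e+M[:,1]*.0255, e-M[:,1]*.0255,e, [e[0],e[1],.14],e-M[:,2]*.0187]))
E
```

```text
time: 15.5
eef_pos: [0.5168, -0.2901, 0.1826]
tcp_rot: [0.993, -0.115, -0.0, -0.0]
contact_force: [0.1, 0.2, 0.1]
opening: 0.596
[ 0.5168 -0.2901  0.1826] [-0.6825  0.152   1.8273  0.      1.1633  1.1196]
[[ 0.9734 -0.2292 -0.0008]
 [-0.2292 -0.9734  0.0007]
 [-0.0009 -0.0005 -1.    ]] -103.24964841842356
dish_grip 0.92 [202. 248.] [ 0.5167 -0.2867]
[[250.2863 209.7825]
 [250.435  200.8406]] [[294.8859 238.0646]
 [208.1897 237.9806]
 [251.5409 238.0226]
 [251.671  209.4319]
 [251.477  255.6441]]
```

View pics/fit2.png

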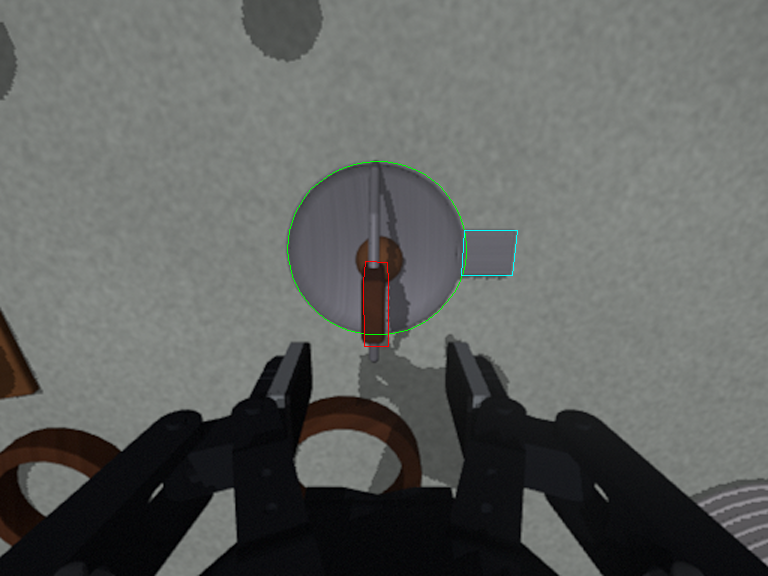

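The block sits about 1.5 mm to the −y side of the jaw centre, and the model fits. I'll correct for that, descend and close gradually.

```bash
python3 -m crank '[[0,-0.01,0.1,0,0,0,0.6],[0,-0.01,0.25,0,0,0,0.6],[0,-0.01,0.4,0,0,0,0.6],[0,-0.01,0.48,0,0,0,0.6],[0,-0.01,0.51,0,0,0,0.6],[0,-0.01,0.51,0,0,0,0.5],[0,-0.01,0.51,0,0,0,0.4],[0,-0.01,0.51,0,0,0,0.3]]' 60
python3 - <<'E'
from fit import *
s=telemetry.get_state();print(s["eef_pos"])
p=imaging.read_camera("wrist"); cv2.imwrite("pics/w7.png",cv2.resize(p["pixels"][:,:,::-1],None,fx=1.5,fy=1.5))
E
```

```text
time: 16.4
eef_pos: [0.5181, -0.2893, 0.1075]
tcp_rot: [0.993, -0.115, 0.001, 0.001]
contact_force: [0.1, -0.6, 0.2]
opening: 0.301
[ 0.5181 -0.2893  0.1075]
```

View pics/w7.png

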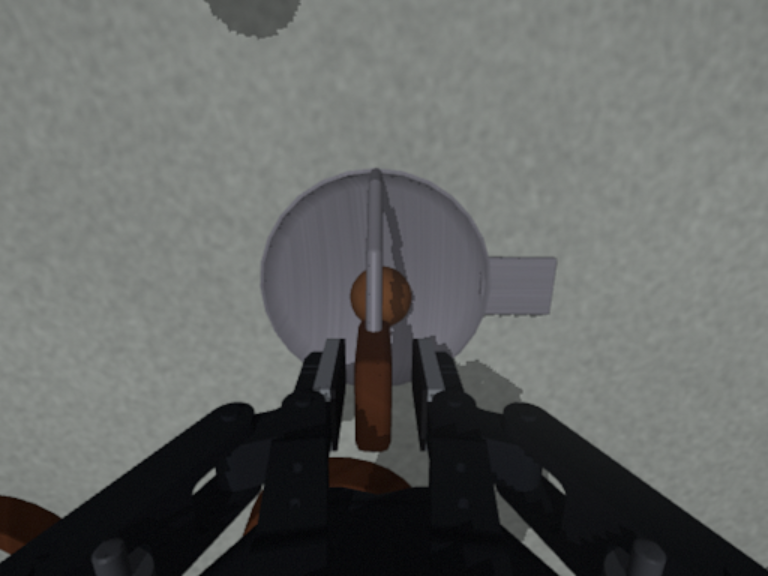

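The block is still about 2 mm towards −y between the pads. I'll nudge the tool and close.

```bash
python3 -m crank '[[0,-0.012,0,0,0,0,0.3],[0,-0.012,0,0,0,0,0.26],[0,-0.012,0,0,0,0,0.22],[0,-0.012,0,0,0,0,0.19],[0,-0.012,0,0,0,0,0.17],[0,-0.012,0,0,0,0,0.15],[0,-0.012,0,0,0,0,0.13],[0,-0.012,0,0,0,0,0.1],[0,-0.012,0,0,0,0,0.05],[0,-0.012,0,0,0,0,0],[0,-0.012,0,0,0,0,0]]' 60
python3 - <<'E'
from fit import *
s=telemetry.get_state();print(s["eef_pos"])
p=imaging.read_camera("wrist"); cv2.imwrite("pics/w8.png",cv2.resize(p["pixels"][:,:,::-1],None,fx=1.5,fy=1.5))
E
```

```text
time: 17.55
eef_pos: [0.5178, -0.2871, 0.1061]
tcp_rot: [0.993, -0.115, 0.0, 0.0]
contact_force: [0.1, -0.7, -0.2]
opening: 0.135
[ 0.5178 -0.2871  0.1061]
```

View pics/w8.png

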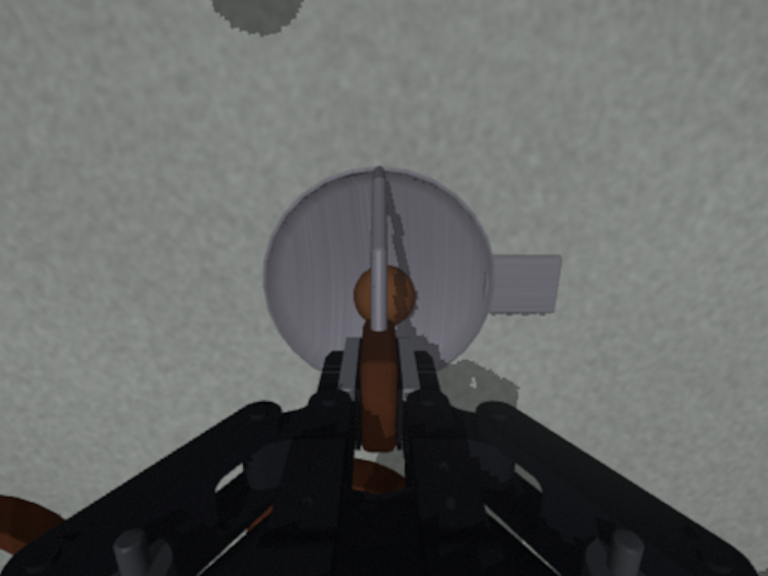

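The block is gripped evenly, at opening 0.135 (11.5 mm). Lifting smoothly.

```bash
python3 -m crank '[[0,0,0,0,0,0,0],[0,0,-0.01,0,0,0,0],[0,0,-0.04,0,0,0,0],[0,0,-0.08,0,0,0,0],[0,0,-0.13,0,0,0,0],[0,0,-0.19,0,0,0,0],[0,0,-0.26,0,0,0,0],[0,0,-0.33,0,0,0,0],[0,0,-0.39,0,0,0,0],[0,0,-0.43,0,0,0,0],[0,0,-0.45,0,0,0,0],[0,0,-0.45,0,0,0,0]]' 90
python3 - <<'E'
from fit import *
s=telemetry.get_state();print(s["eef_pos"],s["contact_force"],s["wrist_torque"])
p=imaging.read_camera("wrist"); cv2.imwrite("pics/w9.png",cv2.resize(p["pixels"][:,:,::-1],None,fx=1.5,fy=1.5))
p=imaging.read_camera("side"); cv2.imwrite("pics/s9.png",cv2.resize(p["pixels"][90:250,170:390,::-1],None,fx=3.5,fy=3.5))
E
```

```text
time: 18.8
eef_pos: [0.5179, -0.2871, 0.1741]
tcp_rot: [0.993, -0.115, 0.0, 0.0]
contact_force: [-0.8, -0.5, -3.8]
opening: 0.131
[ 0.5179 -0.2871  0.1741] [-0.7609 -0.4718 -3.8191] [ 0.0607 -0.0164 -0.0051]
```

View pics/w9.png

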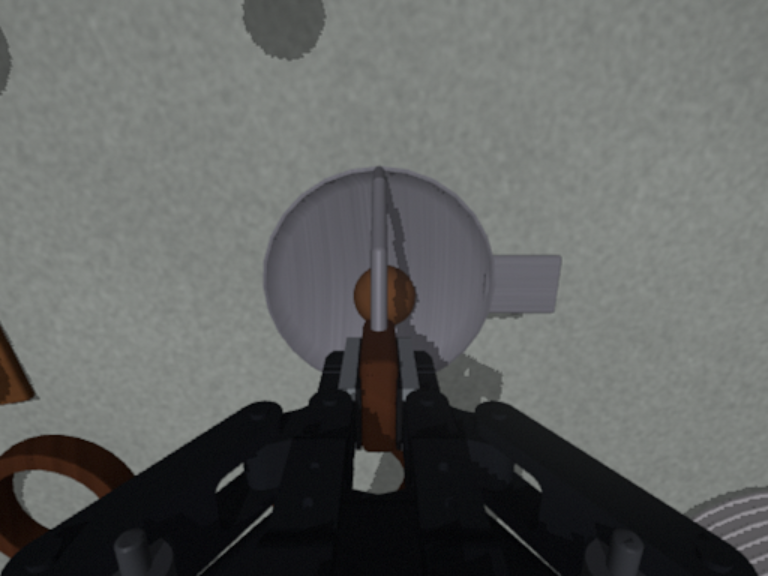

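View pics/s9.png

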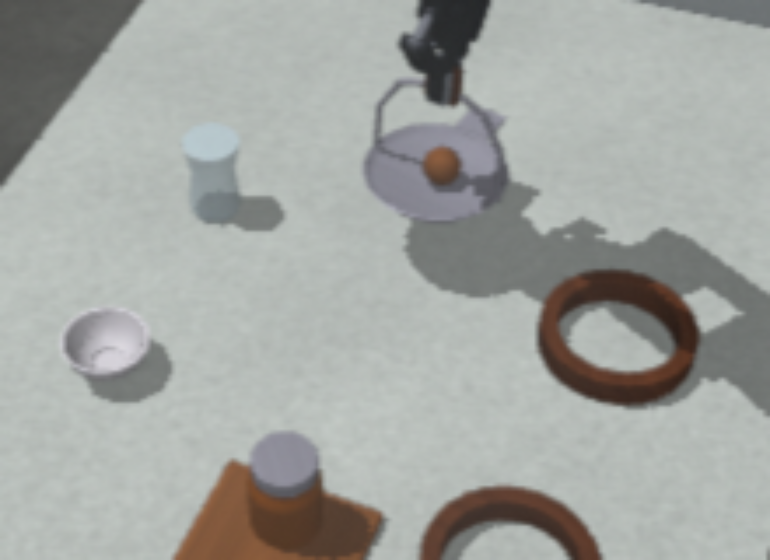

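Step 2 looks met: the dish hangs level about 68 mm up, the walnut is centred, and it isn't turned yet. I'll raise it further and turn it slowly in place, well clear of everything.

```bash
python3 -m crank '[[0,0,-0.01,0,0,0,0],[0,0,-0.05,0,0,0,0],[0,0,-0.1,0,0,0,0],[0,0,-0.16,0,0,-0.005,0],[0,0,-0.22,0,0,-0.015,0],[0,0,-0.28,0,0,-0.03,0],[0,0,-0.33,0,0,-0.05,0],[0,0,-0.37,0,0,-0.08,0],[0,0,-0.39,0,0,-0.11,0],[0,0,-0.4,0,0,-0.145,0],[0,0,-0.4,0,0,-0.18,0],[0,0,-0.4,0,0,-0.215,0]]'
python3 -m crank '[[0,0,0,0,0,-0.035,0],[0,0,0,0,0,-0.07,0],[0,0,0,0,0,-0.105,0],[0,0,0,0,0,-0.14,0],[0,0,0,0,0,-0.175,0],[0,0,0,0,0,-0.21,0],[0,0,0,0,0,-0.245,0],[0,0,0,0,0,-0.28,0],[0,0,0,0,0,-0.315,0],[0,0,0,0,0,-0.35,0],[0,0,0,0,0,-0.385,0],[0,0,0,0,0,-0.42,0]]'
python3 - <<'E'
from fit import *
s=telemetry.get_state();print(s["eef_pos"],s["qpos"])
p=imaging.read_camera("wrist"); cv2.imwrite("pics/w10.png",p["pixels"][:,:,::-1])
E
```

```text
time: 20.1
eef_pos: [0.5178, -0.287, 0.2345]
tcp_rot: [0.998, 0.055, 0.0, 0.0]
contact_force: [0.5, -0.5, -2.8]
opening: 0.128
time: 21.3
eef_pos: [0.5178, -0.287, 0.2344]
tcp_rot: [0.927, 0.375, 0.0, 0.0]
contact_force: [-0.5, -0.5, -3.1]
opening: 0.126
[ 0.5178 -0.287   0.2344] [-0.6774  0.1026  1.7838 -0.0001  1.2545  0.1239]
```

View pics/w10.png

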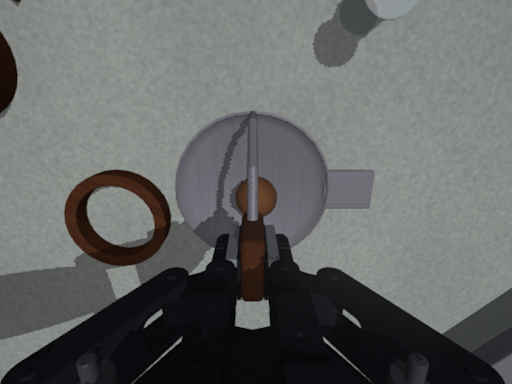

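```bash
python3 -m crank '[[0,0,0,0,0,-0.03,0],[0,0,0,0,0,-0.065,0],[0,0,0,0,0,-0.1,0],[0,0,0,0,0,-0.135,0],[0,0,0,0,0,-0.17,0],[0,0,0,0,0,-0.205,0],[0,0,0,0,0,-0.24,0],[0,0,0,0,0,-0.275,0],[0,0,0,0,0,-0.31,0],[0,0,0,0,0,-0.345,0],[0,0,0,0,0,-0.38,0],[0,0,0,0,0,-0.41,0]]'
python3 -m crank '[[0,0,0,0,0,-0.03,0],[0,0,0,0,0,-0.05,0],[0,0,0,0,0,-0.062,0],[0,0,0,0,0,-0.067,0],[0,0,0,0,0,-0.067,0],[0,0,0,0,0,-0.067,0]]'
python3 - <<'E'
from fit import *
from scipy.spatial.transform import Rotation as R
s=telemetry.get_state();M=R.from_quat(s["tcp_rot"]).as_matrix();print(s["eef_pos"],M)
p=imaging.read_camera("wrist"); cv2.imwrite("pics/w11.png",p["pixels"][:,:,::-1])
E
```

```text
time: 22.55
eef_pos: [0.5178, -0.287, 0.2342]
tcp_rot: [0.761, 0.649, 0.0, 0.0]
contact_force: [-0.2, -0.3, -3.0]
opening: 0.128
time: 23.15
eef_pos: [0.5177, -0.287, 0.2337]
tcp_rot: [0.727, 0.687, 0.0, 0.0]
contact_force: [0.6, 0.2, -2.3]
opening: 0.125
[ 0.5177 -0.287   0.2337] [[ 0.0557  0.9984  0.0001]
 [ 0.9984 -0.0557 -0.0001]
 [-0.0001  0.0001 -1.    ]]
```

View pics/w11.png

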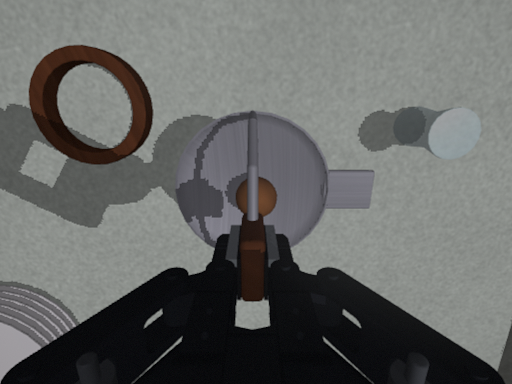

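The yaw is -3.2°, square with the board, and the walnut is centred. I'm carrying the dish over with gentle ramps, its underside at about 127 mm so it clears the 95 mm jar top.

```bash
python3 -m crank '[[0.01,0,0,0,0,0,0],[0.035,0,0,0,0,0,0],[0.075,0,0,0,0,0,0],[0.13,0,0,0,0,0,0],[0.2,0,0,0,0,0,0],[0.285,0,0,0,0,0,0],[0.385,0,0,0,0,0,0],[0.485,0,0,0,0,0,0],[0.585,0,0,0,0,0,0],[0.685,0,0,0,0,0,0],[0.785,0,0,0,0,0,0],[0.885,0,0,0,0,0,0]]'
python3 -m crank '[[0.1,-0.002,0,0,0,0,0],[0.2,-0.008,0,0,0,0,0],[0.3,-0.015,0,0,0,0,0],[0.4,-0.023,0,0,0,0,0],[0.5,-0.03,0,0,0,0,0],[0.6,-0.037,0,0,0,0,0],[0.7,-0.045,0,0,0,0,0],[0.8,-0.052,0,0,0,0,0],[0.9,-0.058,0,0,0,0,0],[1,-0.06,0,0,0,0,0]]'
python3 -m crank '[[0.1,0,0,0,0,0,0],[0.2,0,0,0,0,0,0],[0.3,0,0,0,0,0,0],[0.4,0,0,0,0,0,0],[0.5,0,0,0,0,0,0],[0.6,0,0,0,0,0,0],[0.7,0,0,0,0,0,0],[0.8,0,0,0,0,0,0],[0.9,0,0,0,0,0,0],[1,0,0,0,0,0,0]]'
python3 -m crank '[[0.1,0,0,0,0,0,0],[0.19,0,0,0,0,0,0],[0.27,0,0,0,0,0,0],[0.335,0,0,0,0,0,0],[0.385,0,0,0,0,0,0],[0.42,0,0,0,0,0,0],[0.44,0,0,0,0,0,0],[0.45,0,0,0,0,0,0],[0.455,0,0,0,0,0,0],[0.455,0,0,0,0,0,0]]'
python3 - <<'E'
from fit import *
s=telemetry.get_state();print(s["eef_pos"])
p=imaging.read_camera("wrist"); cv2.imwrite("pics/w12.png",p["pixels"][:,:,::-1])
p=imaging.read_camera("side"); cv2.imwrite("pics/s12.png",cv2.resize(p["pixels"][130:360,150:350,::-1],None,fx=2.6,fy=2.6))
E
```

```text
time: 24.4
eef_pos: [0.5251, -0.1531, 0.2337]
tcp_rot: [0.726, 0.687, 0.0, 0.0]
contact_force: [0.3, 0.7, -2.6]
opening: 0.128
time: 25.4
eef_pos: [0.5243, -0.0029, 0.2336]
tcp_rot: [0.726, 0.687, 0.0, 0.0]
contact_force: [-0.3, 0.3, -2.2]
opening: 0.125
time: 26.4
eef_pos: [0.5327, 0.1469, 0.2336]
tcp_rot: [0.726, 0.687, 0.0, 0.0]
contact_force: [0.0, 0.2, -2.5]
opening: 0.12
time: 27.4
eef_pos: [0.5365, 0.2136, 0.2336]
tcp_rot: [0.727, 0.687, -0.0, 0.0]
contact_force: [0.4, 0.7, -2.2]
opening: 0.129
[0.5365 0.2136 0.2336]
```

View pics/w12.png

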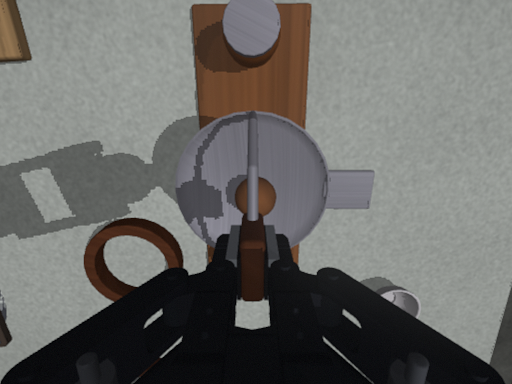

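View pics/s12.png

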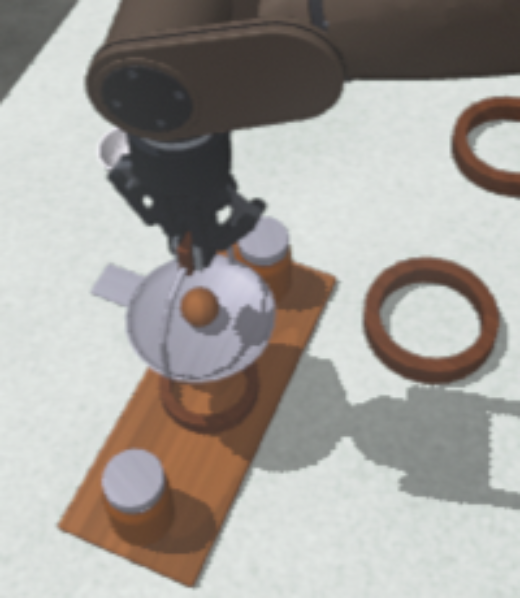

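The dish is over the trivet, tab to the customer, walnut centred. I'll lower it to about 75 mm underside and let it settle.

```bash
python3 -m crank '[[0,0,0.01,0,0,0,0],[0,0,0.03,0,0,0,0],[0,0,0.06,0,0,0,0],[0,0,0.1,0,0,0,0],[0,0,0.14,0,0,0,0],[0,0,0.18,0,0,0,0],[0,0,0.22,0,0,0,0],[0,0,0.26,0,0,0,0],[0,0,0.3,0,0,0,0],[0,0,0.33,0,0,0,0],[0,0,0.345,0,0,0,0],[0,0,0.35,0,0,0,0]]'
python3 -m crank '[[0,0,0,0,0,0,0],[0,0,0,0,0,0,0],[0,0,0,0,0,0,0],[0,0,0,0,0,0,0],[0,0,0,0,0,0,0],[0,0,0,0,0,0,0],[0,0,0,0,0,0,0],[0,0,0,0,0,0,0],[0,0,0,0,0,0,0],[0,0,0,0,0,0,0]]'
python3 - <<'E'
from fit import *
s=telemetry.get_state();e=s["eef_pos"];print(e,s["dq"])
P={}
for n in("wrist","side"):
    p=imaging.read_camera(n);P[n]=p
    z0=e[2]-.106
    for l,z in (("dish",z0),("dish_tab",z0+.02),("walnut",z0+.026),("bowl",0),("jar_left",.01),("trivet",.01)):
        print(n,l,[(round(float(q["confidence"]),2),onz(p,q["location"],z)[:2]) for q in finder.pinpoint(l,p)[:3]])
draw(P["wrist"],(e[0],e[1],-.056,z0),"pics/f13w.png",(0,384,0,512),k=1.5)
draw(P["side"],(e[0],e[1],-.056,z0),"pics/f13s.png",(190,360,160,320),k=3.5)
print(z0)
E
```

```text
time: 28.7
eef_pos: [0.5363, 0.2137, 0.1807]
tcp_rot: [0.726, 0.687, -0.0, -0.0]
contact_force: [-0.4, 0.3, -2.2]
opening: 0.128
time: 29.7
eef_pos: [0.5364, 0.2138, 0.181]
tcp_rot: [0.726, 0.687, -0.0, -0.0]
contact_force: [-0.5, -0.0, -1.2]
opening: 0.122
[0.5364 0.2138 0.181 ] [-0.0011  0.0014 -0.0026 -0.0011  0.0013  0.0002]
wrist dish [(0.68, array([0.5341, 0.2128]))]
wrist dish_tab [(0.92, array([0.6321, 0.2092])), (0.65, array([0.5336, 0.1495]))]
wrist walnut [(0.65, array([0.5437, 0.2156]))]
wrist bowl [(0.67, array([ 0.7439, -0.0368]))]
wrist jar_left [(0.71, array([0.5395, 0.3523]))]
wrist trivet []
side dish [(0.75, array([0.532 , 0.2135]))]
side dish_tab [(0.88, array([0.6295, 0.2   ])), (0.62, array([0.5335, 0.2239]))]
side walnut [(0.57, array([0.5261, 0.2155]))]
side bowl []
side jar_left [(0.96, array([0.5372, 0.3504])), (0.56, array([0.553 , 0.1784])), (0.47, array([0.5444, 0.2136]))]
side trivet [(0.85, array([0.3406, 0.0659])), (0.67, array([0.5447, 0.2209])), (0.6, array([ 0.3183, -0.2059]))]
0.07502257731867058
```

View pics/f13w.png

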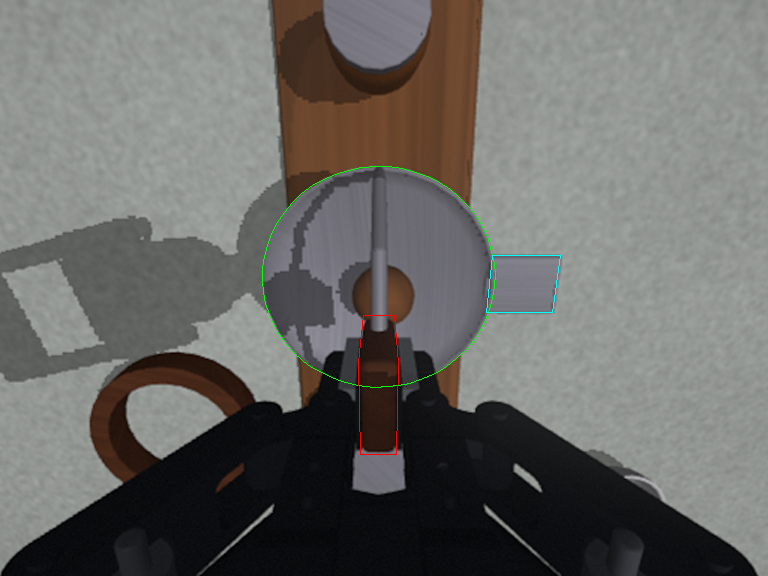

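View pics/f13s.png

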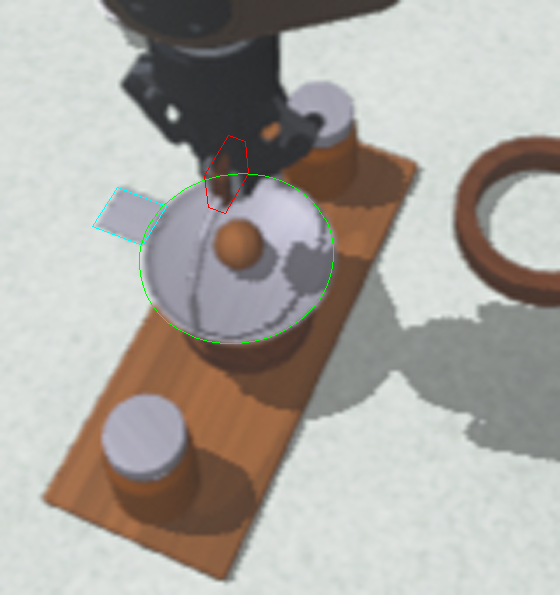

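The model overlay matches the dish in both views. I'll check the walnut by triangulating its mask centres.

Run:
```python
from fit import *
for k in range(2):
    a={}
    for n in("wrist","side"):
        p=imaging.read_camera(n)
        h=cv2.cvtColor(p["pixels"],cv2.COLOR_RGB2HSV)
        q=finder.masks_of("walnut",p)[0]; x=q["extent"]; rc=((x[1]+x[3])/2,(x[0]+x[2])/2)
        a[n]=(p,rc); print(n,rc,q["extent"],q["confidence"],proj(p,[[.5364,.2138,.101],[.535,.2138,.101]]))
    print(tri(*a["wrist"],*a["side"]))
```

```text
wrist (199.7, 255.95) [234.9, 180.7, 277.0, 218.7] 0.62 [[251.8922 191.9459]
 [250.2767 192.0289]]
side (262.85, 228.4) [222.8, 258.0, 234.0, 267.7] 0.52 [[227.07   261.4586]
 [227.5978 261.6306]]
(array([0.5404, 0.1964, 0.0684]), np.float64(0.005354827084106737))
wrist (197.95, 255.7) [233.9, 179.7, 277.5, 216.2] 0.58 [[251.8922 191.946 ]
 [250.2767 192.029 ]]
side (261.1, 227.55) [222.3, 253.1, 232.8, 269.1] 0.68 [[227.07   261.4586]
 [227.5978 261.6306]]
(array([0.5398, 0.2034, 0.0859]), np.float64(0.002168683999990287))
```

Each view puts the walnut within about 5 mm of the dish's centre, and it is steady. Handing in.

```bash
python3 -c "
from plant import ticket,telemetry
print(telemetry.get_state()['time'],telemetry.get_state()['contact_force']);print(ticket.sign_off())"
```

```text
30.8 [ 0.61507837  0.03297554 -2.58452961]
the job is handed in; nothing more can be done
None
```

I handed the job in at 30.8 s. The trivet is on the board and released, and the gripper is holding the dish above it with the tab towards the customer. The sign-off gave no verdict, so these are my own last checks:

- **Trivet:** I used the smallest ring (51 mm measured radius; the other two were about 72 mm). It lies flat and let go, about 4–5 mm from the midpoint between the jars.
- **Dish:** I lifted it 68 mm unturned, raised it clear, turned it 100° and carried it over the trivet. It is held at 90 N, level and still. The underside is about 75 mm above the counter, within about 3 mm of the trivet's axis, and the tab is square across the board. The model outline matched the dish in both the wrist and side views.
- **Walnut:** in each view it sits within about 5 mm of the dish's centre, and it looked steady. Combining the two views gave rough results (about 10 and 18 mm off, and at an impossible height). The side-view mask was small and the grip block hides part of the walnut, so I trusted the single views.
- **Jars, bowl and tea glass:** nothing in the pictures or force readings suggests any were touched. At the end I re-measured only jar_left and the bowl, each within about 15 mm of its first reading, which is about the detector's own scatter. jar_right and the tea glass I checked only by eye.

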